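Clamp a filter cassette in the screw press

ROBOT

A 7-joint arm with a two-finger parallel gripper is mounted at the origin on the work surface; the furniture and walls round the work are solid. World frame = base frame: x ahead of the robot, y to its left, z up, the work surface at z = 0. Lengths are in mm, angles in rad, forces in N, time in s.
With the tool pointing down it reaches from about 400 to 925 mm from the base axis. Payload 5.6 kg.
Tool frame: the origin (TCP) lies midway between the tips of the shut fingers; the grasp point (between the pads) lies 19 mm behind it; z points along the fingers, y is the direction in which the jaws open and shut (so a half turn about z gives the same grasp; the last joint's range is limited). The gripper opens to 85 mm and grips with 20 to 120 N. Pads are 22 mm wide; open, the fingers measure 114 mm over their backs; the gripper's body (76 mm by 85 mm) begins 54 mm behind the grasp point. The pads swing forward as they close: fully open they stand 13 mm farther back than shut.
Start: joints at [-1.155, 0.468, -0.012, 1.603, 0.006, 1.071, -0.056], TCP at [287.906, 582.768, 231.29] pointing down, gripper open.
Joint ranges: [-2.53, 2.53], [-0.31, 2.02], [-1.57, 1.55], [0.28, 2.44], [-1.29, 4.43], [0.15, 1.84], [-2.92, 2.92]. Speed limits (rad/s): [2.57, 2.57, 3.14, 3.14, 3.14, 3.14, 3.14].

INTERFACE

Orientations are given as [roll, pitch, yaw] about the fixed x, y, z axes, in that order (R = Rz(yaw) Ry(pitch) Rx(roll)).
In Python, from rig import status, cams, manip gives the robot as it stands.
- The arm moves only by the tool arm_command, never from a script. Its argument "moves" is a list of rows, each a list of 5 numbers: the finger opening in mm, from 0 to 85.4, then the shift along the tool's x, y, z in mm, then the turn about the tool's z in rad. A call has 1 to 5 rows; each row shifts and turns the pose as measured when the row begins, along the tool's axes as they then stand; what a row does not reach is not made up. A row lasts 1/10 s, in which the tool goes at most 50 mm and 8.59 degrees, less where a joint would pass 70% of its speed; a pose out of reach is approached as far as the arm can. A call is refused whole if a number of a shift passes 50 or a number of a turn 0.15, either way. A call with a gripper value outside its range is refused whole. The fingers move at their own pace and stop on an object; the grip force is fixed at half the most. Time passes only in rows, so rows that do not move let the fingers close. It gives the time, the measured TCP pose, the force and the opening at its end, in the units of the state.
- status.observe(): the state, without advancing time (a new reading comes with each control period).
- cams.camera(name): name is "side" or "top" or "wrist"; returns the picture (420x560x3 uint8, red, green, blue); there is no depth.
- cams.camera_model(name): a dict with "intrinsics" (3x3 intrinsics, pixels), "origin" and "rotation" of the camera in the world; the wrist camera has in their place "hand_eye" (4x4, takes a point from camera to tool coordinates, whose origin is the TCP and whose axes are the flange's). Camera axes: x right, y up, looking along -z (the intrinsics and any distortion apply to the point x, -y, -z); pixel columns grow to the right and rows downward; lengths in mm; the calibration is good to about 2 mm. A picture is of the moment at which its call begins: read the wrist's pose just before it. camera_model takes no time and is no camera call.
- manip.sign_off(): hands the job in, once; it reports no verdict.
The state is a dict: "time": time; "joints": joint angles; "qvel": joint speeds; "joint_torque": joint torques, N m; "position": TCP position; "ee_rot": TCP orientation; "wrist_force": force on the tool from outside, world axes, zero at the start; "torque": the same for the moment, N m; "width": finger opening in mm.
Only numpy, scipy, OpenCV 4.12 (cv2) and the standard library are available. Lean on these libraries where they do the work, as an engineer would, in place of code of your own. Each camera call takes 0.05 s, during which the arm holds its last target.

TASK

Push the white filter cassette along its tray under the blue screw clamp until it is fully home against the end stop. Then turn the clamp's T-handle clockwise until the rising resistance shows that the cassette is firmly clamped, without overtightening it, and let go. Leave the other things on the bench where they are. Leave the other things on the bench where they are. Leave the other things on the bench where they are.

Things in the scene. Friction and masses are not known exactly. Their poses are not given: they have to be found in the camera images.
- press: Fixed blue portal clamp (two posts, cross beam) 136 mm along its x, 36 along y, beam top 110 mm above the worktop, opening 88 mm wide, 84 high. Origin on the worktop under the screw axis, z up. The cassette enters from the -y side and is pushed along the press's +y. Home against the stop, its centre is at press y = -25 mm, its outer end face at y = -105 mm.
- tray: Fixed aluminium plate 130 x 220 x 12 mm (x -65 to 65, y -145 to 75 mm), same origin and axes as press. Two guide rails 75 mm apart, tops 23 mm above the worktop, run from a flared mouth at y = -120 mm to +60 mm. The steel end stop has its face at y = +55 mm, its top 38 mm above the worktop.
- cassette: Loose filter cassette: white block with orange middle layer, 70 mm (x) x 160 (y, along the push) x 32 high, about 0.4 kg, lying on the tray (underside 12 mm above the worktop) between the rails with 2.5 mm play each side, drawn out 50 to 80 mm from home towards press -y. Origin at the centre of its underside, axes as the press.
- tbar_hub (a point): Point on the vertical screw axis at bar height, 134 mm above the worktop. The steel bar, 12 mm thick, level, passes through the hub (32 mm across, z 113 to 147 mm) and ends in black 20 mm balls centred 62 mm either side of the axis. A spindle 16 mm thick stands up to 163 mm. The handle turns at fixed height, 18 mm clear between bar and beam.
- tbar (a joint): T-handle angle, rad. At 0 the bar lies along the press's x; grows clockwise seen from above (tightening), range -0.9 to 12, starts within 0.6 of 0. Each rad lowers the clamp foot 3 mm. The foot is set to a different length each time: it meets the cassette at 1.2 to 5.5 rad, to be found by feel. The bar can be pushed round by one half; it need not be grasped.
- timer: Bystander: loose white kitchen-type timer 62 x 66 x 20 mm, origin at the centre of its underside. Leave alone.
- slide_box: Bystander: loose green slide box 33 x 85 x 24 mm, origin at the centre of its underside. Leave alone.
- beaker: Bystander: loose clear plastic beaker 55 mm across, 66 mm high, origin at the centre of its underside. Leave alone.
- screw_nut (a point): Point on the screw axis on top of the beam, 110 mm above the worktop. Torques: free turning takes about 0.22 N m; once the foot touches, it rises by about 0.27 N m per rad (90 N clamp force per rad, sprung foot). Firmly clamped: about 0.2 N m above free (65 N; at least 35 N); 0.4 above (130 N) is too much. Let go, the handle stays put up to about 70 N and springs back to that from more.

How it is judged:
By the outcome, as a careful person would: the job done as asked, in the order asked, and still so for the second after the job is handed in, with the robot touching nothing.
It also fails if it takes over 64 s, if anything falls off the work surface, if the arm or the gripper's body presses on something with over 40 N, if the wrist force passes 120 N, or if a joint passes its speed limit or range.

## Working session

There is one attempt and no reset: what is moved stays moved. The work goes in short steps, Python scripts to look and compute and a tool call to move; the robot and the scene stay as the last step left them, time stands still between calls to the robot, and variables do not carry over. Pictures are saved under pics/ and viewed, and the job is handed in when it is done.

Besides the shell and the picture viewer there is one more tool, called after "Request:" as name(argument=value, ...) on one line, values as JSON. arm_command: Moves the arm, as the interface text tells. Its arguments: {"type":"object","properties":{"moves":{"type":"array","items":{"type":"array","items":{"type":"number"}}}},"required":["moves"]}

```bash
ls; mkdir -p pics
python3 - <<'E'
from rig import status,cams
import cv2
s=status.observe()
for k,v in s.items(): print(k,v)
for n in ["side","top","wrist"]:
    im=cams.camera(n); cv2.imwrite(f"pics/{n}0.png",im[:,:,::-1]); print(n,cams.camera_model(n))
E
```

```text
pics
time 0.0
joints [-1.15497744  0.46840805 -0.01161865  1.60364199  0.00598785  1.07138671
 -0.05632746]
qvel [-0.00036107 -0.00121163  0.00034453  0.00039507 -0.00087147  0.00068127
 -0.0014589 ]
joint_torque [-9.53930430e-04 -5.32378757e+01  2.06794438e-02 -2.51301241e+01
  1.13833920e-02  7.65764562e-03 -1.41635098e-06]
position [287.67749938 582.24212643 230.3106947 ]
ee_rot [-3.13978650e+00  1.07839850e-04  2.68269083e+00]
wrist_force [0.16220822 0.26929145 0.11148268]
torque [ 0.02306469 -0.08718639  0.01271905]
width 85.62769126087518
side {'intrinsics': array([[451.27121287,   0.        , 288.56942399],
       [  0.        , 451.27121287, 208.2161198 ],
       [  0.        ,   0.        ,   1.        ]]), 'origin': array([  43.08314014, -778.40031252,  533.5155342 ]), 'rotation': array([ 1.0988554 , -0.00374642, -0.49366824])}
top {'intrinsics': array([[415.39143043,   0.        , 278.17017458],
       [  0.        , 415.39143043, 207.25410138],
       [  0.        ,   0.        ,   1.        ]]), 'origin': array([345.53313873, -80.39571005, 974.82711898]), 'rotation': array([ 0.07063036,  0.01266777, -1.55209993])}
wrist {'intrinsics': array([[367.77022848,   0.        , 272.44394642],
       [  0.        , 367.77022848, 209.20740477],
       [  0.        ,   0.        ,   1.        ]]), 'hand_eye': array([[ 4.63145842e-04,  9.63126903e-01,  2.69047123e-01,
         6.84440012e+01],
       [ 9.99999887e-01, -4.17275092e-04, -2.27681018e-04,
        -6.52461456e-01],
       [-1.07019051e-04,  2.69047199e-01, -9.63126987e-01,
        -1.41420328e+02],
       [ 0.00000000e+00,  0.00000000e+00,  0.00000000e+00,
         1.00000000e+00]])}
```

View pics/side0.png

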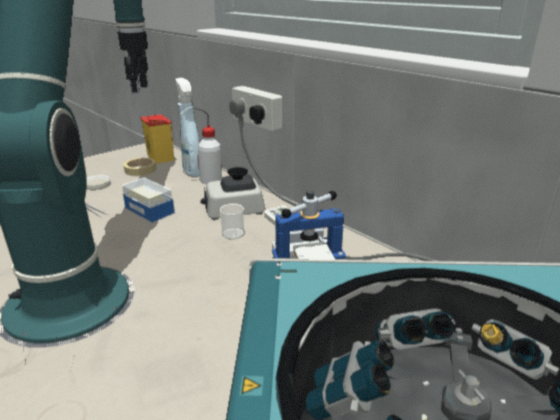

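View pics/top0.png

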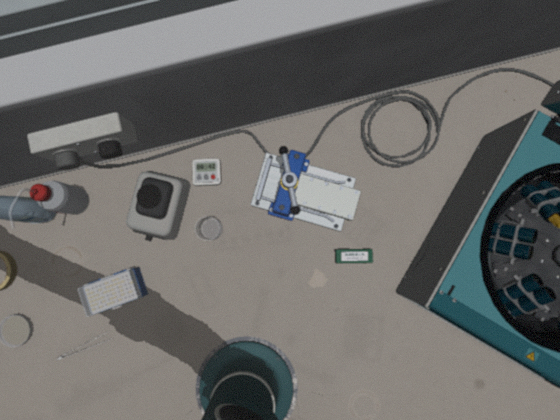

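View pics/wrist0.png

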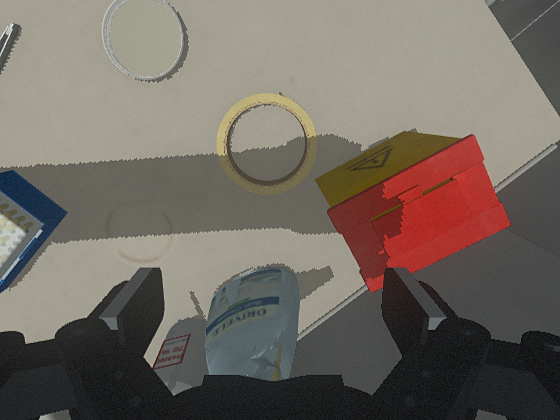

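```bash
cat > h.py <<'E'
import numpy as np, cv2
from scipy.spatial.transform import Rotation as R
from rig import status,cams
def ray(name,uv,M=None):
    m=cams.camera_model(name); K=m['intrinsics']
    p=np.linalg.inv(K)@np.array([uv[0],uv[1],1.0]); d=np.array([p[0],-p[1],-p[2]])
    if name=='wrist':
        s=status.observe() if M is None else M
        Rt=R.from_euler('xyz',s['ee_rot']).as_matrix(); H=m['hand_eye']
        return np.array(s['position'])+Rt@H[:3,3], Rt@H[:3,:3]@d
    return m['origin'], R.from_euler('xyz',m['rotation']).as_matrix()@d
def onz(name,uv,z,M=None):
    o,d=ray(name,uv,M); return o+d*(z-o[2])/d[2]
def proj(name,P,M=None):
    m=cams.camera_model(name); K=m['intrinsics']
    if name=='wrist':
        s=status.observe() if M is None else M
        Rt=R.from_euler('xyz',s['ee_rot']).as_matrix(); H=m['hand_eye']
        o=np.array(s['position'])+Rt@H[:3,3]; Rc=Rt@H[:3,:3]
    else: o=m['origin'];Rc=R.from_euler('xyz',m['rotation']).as_matrix()
    c=Rc.T@(np.array(P)-o); q=K@np.array([c[0],-c[1],-c[2]]); return q[:2]/q[2]
E
python3 - <<'E'
from h import *
print(proj('top',[0,0,0]),proj('side',[0,0,0]),proj('side',[287,582,231]))
for n,uv,z in [('ball1',(283,150),134),('ball2',(295,211),134),('hub',(289,181),163)]:
    print(n,onz('top',uv,z))
im=cv2.imread('pics/top0.png')[130:280,180:390]; cv2.imwrite('pics/topz.png',cv2.resize(im,(798,570),interpolation=cv2.INTER_CUBIC))
im=cv2.imread('pics/side0.png')[170:270,190:370]; cv2.imwrite('pics/sidez.png',cv2.resize(im,(800,444),interpolation=cv2.INTER_CUBIC))
E
```

```text
[245.57140756 387.5567516 ] [ 67.42991373 300.98897235] [139.73805803  94.54844986]
ball1 [522.58240483 -76.33053231 134.        ]
ball2 [ 397.81168971 -102.88821059  134.        ]
hub [454.92638014 -89.37753831 163.        ]
```

View pics/topz.png

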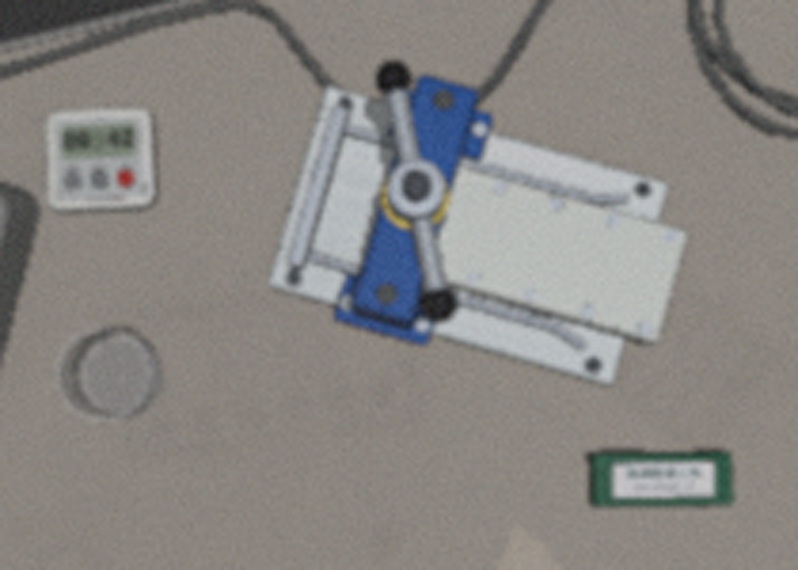

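View pics/sidez.png

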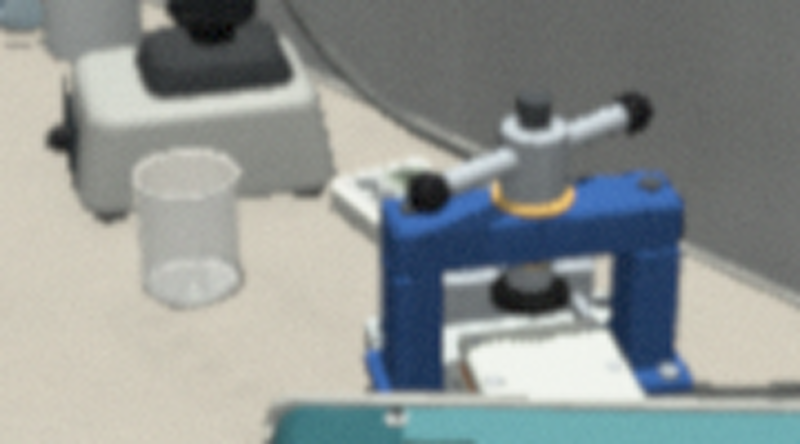

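Run:
```python
from h import *
z=lambda u,v:(180+(u+.5)/3.8-.5,130+(v+.5)/3.8-.5)
P={}
for n,uv,h in [('tA +x+y',(332,85),12),('tB -x+y',(272,284),12),('tC -x-y',(612,382),12),('tD +x-y',(665,183),12),('cD',(684,232),44),('cC',(655,341),44),('hubtop',(415,185),163),('ball1',(393,76),134),('ball2',(437,303),134),('beam1',(421,76),110),('beam2',(478,95),110)]:
    P[n]=onz('top',z(*uv),h); print(n,P[n].round(1))
T=[P[k] for k in P if k[0]=='t']
A,B,C,D=T
print('sizes',[np.linalg.norm(a-b).round(1) for a,b in [(A,B),(B,C),(C,D),(D,A)]])
ey=((A-D)+(B-C))[:2]; ey/=np.linalg.norm(ey); ex=((A-B)+(D-C))[:2]; ex/=np.linalg.norm(ex)
print('yaw',np.arctan2(-ey[0],ey[1]),np.arctan2(ex[1],ex[0]))
th=np.arctan2(-ey[0],ey[1])*.6+.4*np.arctan2(ex[1],ex[0]); ex=np.array([np.cos(th),np.sin(th)]); ey=np.array([-ex[1],ex[0]])
c=sum(T)[:2]/4; o=c+35*ey; print('origin',o,th)
for n in P: d=P[n][:2]-o; print(n,d@ex,d@ey)
```

```text
tA +x+y [542.9 -38.3  12. ]
tB -x+y [419.   -4.1  12. ]
tC -x-y [ 362.9 -212.3   12. ]
tD +x-y [ 485.4 -243.8   12. ]
cD [ 451.7 -249.7   44. ]
cC [ 386.9 -233.    44. ]
hubtop [460.2 -89.  163. ]
ball1 [523.3 -76.4 134. ]
ball2 [ 401.1 -102.1  134. ]
beam1 [528.7 -91.8 110. ]
beam2 [ 518.5 -123.6  110. ]
sizes [np.float64(128.5), np.float64(215.7), np.float64(126.4), np.float64(213.4)]
yaw -0.26794157444435296 -0.2604807641918477
origin [461.74038713 -90.84352392] -0.2649572503433508
tA +x+y 64.58224261742417 71.98248846717684
tB -x+y -63.9419811900369 72.55839414262574
tC -x-y -63.52919640674724 -143.1290209154416
tD +x-y 62.88893497936008 -141.41186169436094
cD 31.962029916841143 -155.96535241392206
cC -34.959326854325205 -156.80695753792756
hubtop -1.9356893015545205 1.4086220060553045
ball1 55.68221679219704 30.04880502209735
ball2 -55.56749494966975 -26.72972552738719
beam1 64.85604194637442 16.57028089243148
beam2 63.373125907331946 -16.709593050847364
```

```bash
cat >> h.py <<'E'
def plan(wps,yaw,step=45,dturn=0.14,grip=0,s=None,n=5):
    """rows toward waypoints (world), turning to yaw; prints up to n rows"""
    s=s or status.observe(); p=np.array(s['position']); y=s['ee_rot'][2]; rows=[]
    w=[np.array(a,float) for a in wps]
    while len(rows)<n:
        while w and np.linalg.norm(w[0]-p)<1.0: w.pop(0)
        dy=(yaw-y+np.pi)%(2*np.pi)-np.pi
        if not w and abs(dy)<.004: break
        D=np.zeros(3)
        if w:
            D=w[0]-p; L=np.linalg.norm(D); D=D*min(1,step/L)
        a=-np.clip(dy,-dturn,dturn)
        r=[grip,D[0]*np.cos(y)+D[1]*np.sin(y),D[0]*np.sin(y)-D[1]*np.cos(y),-D[2],a]
        rows.append([round(float(v),2) for v in r]); p=p+D; y-=a
    print('now',np.round(s['position'],1),'rot',np.round(s['ee_rot'],3),'F',np.round(s['wrist_force'],1)); print(rows,'->',p.round(1),round(y,3))
O=np.array([461.,-90.]);TH=-0.265;EX=np.array([np.cos(TH),np.sin(TH)]);EY=np.array([-EX[1],EX[0]])
def W(x,y,z): return np.r_[O+x*EX+y*EY,z]
def inP(p): d=np.array(p)[:2]-O; return np.round([d@EX,d@EY,p[2]],1)
E
python3 - <<'E'
from h import *
plan([(330,300,240),(430,100,240),(450,-60,240),(420,-200,230),W(0,-195,200)],1.306,n=14)
print(W(0,-195,200))
print(onz('top',(20,205),150),onz('top',(290,105),0),onz('top',(155,190),100))
E
```

```text
now [287.7 582.4 230.5] rot [-3.14   0.     2.683] F [-0.2 -0.3  0.2]
[[0.0, -25.67, -36.93, -1.49, 0.14], [0.0, -30.57, -32.99, -1.49, 0.14], [0.0, -34.88, -28.4, -1.49, 0.14], [0.0, -38.5, -23.25, -1.49, 0.14], [0.0, -41.37, -17.65, -1.49, 0.14], [0.0, -43.42, -11.71, -1.49, 0.14], [0.0, -15.54, -1.93, -0.52, 0.14], [0.0, -42.55, 14.65, -0.0, 0.14], [0.0, -40.09, 20.45, -0.0, 0.14], [0.0, -36.84, 25.84, -0.0, 0.12], [0.0, -33.58, 29.96, -0.0, -0.0], [0.0, -32.54, 29.03, -0.0, -0.0], [0.0, -41.64, 17.07, -0.0, -0.0], [0.0, -41.64, 17.07, -0.0, -0.0]] -> [441.2  10.7 240. ] 1.306
[ 409.92769271 -278.19303767  200.        ]
[398.99735112 449.43831676 150.        ] [660.09561872 -90.48573488   0.        ] [439.31430783 194.33409076 100.        ]
```

Run:
```python
from h import *
plan([(285,430,245),(310,310,245)],1.306,n=5)
```

```text
now [287.7 582.4 230.5] rot [-3.14   0.     2.683] F [-0.2 -0.3  0.2]
[[0.0, -19.12, -40.51, -4.25, 0.14], [0.0, -24.59, -37.45, -4.25, 0.14], [0.0, -29.57, -33.65, -4.25, 0.14], [0.0, -13.65, -11.73, -1.71, 0.14], [0.0, -42.32, -15.29, -0.0, 0.14]] -> [294.2 385.9 245. ] 1.983
```

Request:
arm_command(moves=[[0,-19,-40,-4,0.14],[0,-25,-37,-4,0.14],[0,-30,-34,-4,0.14],[0,-24,-20,-2,0.14],[0,-42,-15,0,0.14]])

```text
time: 0.65
position: [290.5, 370.5, 241.2]
ee_rot: [-3.136, 0.001, 1.965]
wrist_force: [1.6, -0.5, -0.1]
width: 11.9
```

Run:
```python
from h import *
plan([(310,310,245),(430,100,240),(450,-60,240),(430,-180,230),W(0,-195,200)],1.306,n=10)
```

```text
now [290.5 370.5 241.2] rot [-3.136e+00  1.000e-03  1.965e+00] F [ 1.6 -0.5 -0.1]
[[0.0, -44.77, -3.65, -2.71, 0.14], [0.0, -18.61, 1.09, -1.13, 0.14], [0.0, -41.35, 17.74, 0.93, 0.14], [0.0, -38.47, 23.33, 0.93, 0.14], [0.0, -34.83, 28.47, 0.93, 0.1], [0.0, -31.86, 31.77, 0.93, -0.0], [0.0, -31.86, 31.77, 0.93, -0.0], [0.0, -11.98, 11.94, 0.35, -0.0], [0.0, -41.64, 17.07, -0.0, -0.0], [0.0, -41.64, 17.07, -0.0, -0.0]] -> [441.2  10.7 240. ] 1.306
```

Request:
arm_command(moves=[[0,-45,-4,-3,0.14],[0,-19,1,-1,0.14],[0,-41,18,1,0.14],[0,-38,23,1,0.14],[0,-35,28,1,0.1]])

```text
time: 1.15
position: [373.7, 183.8, 242.6]
ee_rot: [-3.137, 0.003, 1.28]
wrist_force: [1.3, 0.4, 0.7]
width: 0.1
```

Run:
```python
from h import *
plan([(430,100,240),(450,-60,240),(430,-180,230),W(0,-195,200)],1.306,n=10)
```

```text
now [373.7 183.8 242.6] rot [-3.137e+00  3.000e-03  1.280e+00] F [1.3 0.4 0.7]
[[0.0, -28.58, 34.74, 1.14, -0.03], [0.0, -29.47, 33.99, 1.14, -0.0], [0.0, -7.19, 8.29, 0.28, -0.0], [0.0, -41.64, 17.07, -0.0, -0.0], [0.0, -41.64, 17.07, -0.0, -0.0], [0.0, -41.64, 17.07, -0.0, -0.0], [0.0, -24.28, 9.96, -0.0, -0.0], [0.0, -44.63, 4.46, 3.69, -0.0], [0.0, -44.63, 4.46, 3.69, -0.0], [0.0, -31.8, 3.18, 2.63, -0.0]] -> [ 430. -180.  230.] 1.306
```

Request:
arm_command(moves=[[0,-29,35,1,-0.03],[0,-29,34,1,0],[0,-35,18,0,0],[0,-42,17,0,0],[0,-42,17,0,0]])

```text
time: 1.65
position: [446.6, -27.5, 240.9]
ee_rot: [-3.14, 0.0, 1.311]
wrist_force: [1.1, -0.4, -0.7]
width: -0.1
```

Run:
```python
from h import *
plan([(450,-60,240),(430,-180,230),W(0,-195,200),W(0,-195,80)],1.306,n=12)
```

```text
now [446.6 -27.5 240.9] rot [-3.14   0.     1.311] F [ 1.1 -0.4 -0.7]
[[0.0, -30.57, 11.66, 0.88, 0.0], [0.0, -44.63, 4.46, 3.69, -0.0], [0.0, -44.63, 4.46, 3.69, -0.0], [0.0, -31.8, 3.18, 2.63, -0.0], [0.0, -43.02, 2.72, 12.9, -0.0], [0.0, -43.02, 2.72, 12.9, -0.0], [0.0, -13.98, 0.88, 4.19, -0.0], [0.0, 0.0, 0.0, 45.0, -0.0], [0.0, 0.0, 0.0, 45.0, -0.0], [0.0, 0.0, 0.0, 30.0, -0.0]] -> [ 409.9 -278.2   80. ] 1.306
```

Request:
arm_command(moves=[[0,-31,12,1,0],[0,-45,4,4,0],[0,-45,4,4,0],[0,-32,3,3,0],[0,-43,3,13,0]])

```text
time: 2.15
position: [421.7, -232.3, 217.0]
ee_rot: [3.137, -0.001, 1.311]
wrist_force: [0.8, 0.6, 0.1]
width: -0.4
```

Run:
```python
from h import *
import json
s=status.observe()
im=cams.camera('wrist'); cv2.imwrite('pics/w1.png',im[:,:,::-1])
np.save('w1.npy',[*s['position'],*s['ee_rot']])
plan([W(0,-195,200),W(0,-195,80)],1.306,n=12)
```

```text
now [ 417.5 -240.2  215.5] rot [3.139 0.005 1.301] F [-2.9 -5.1 -1. ]
[[0.0, -38.62, 2.82, 15.53, -0.0], [0.0, 0.0, 0.0, 45.0, -0.0], [0.0, 0.0, 0.0, 45.0, -0.0], [0.0, 0.0, 0.0, 30.0, -0.0]] -> [ 409.9 -278.2   80. ] 1.306
```

View pics/w1.png

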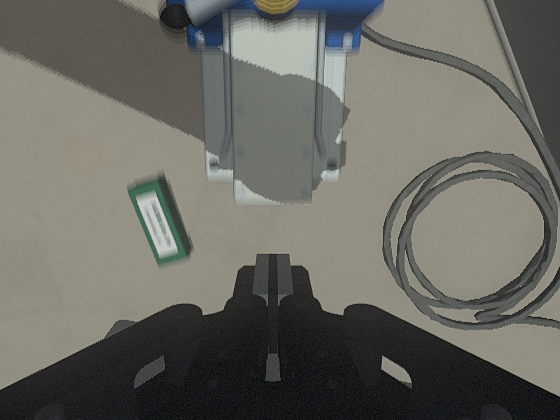

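Request:
arm_command(moves=[[0,-38,3,15,0],[0,0,0,30,0],[0,0,0,0,0]])

```text
time: 2.5
position: [408.9, -281.5, 169.3]
ee_rot: [3.139, 0.006, 1.296]
wrist_force: [0.5, 0.1, 0.0]
width: 0.1
```

Run:
```python
from h import *
s=status.observe()
im=cams.camera('wrist'); cv2.imwrite('pics/w2.png',im[:,:,::-1])
np.save('w2.npy',[*s['position'],*s['ee_rot']]); print(status.observe()['position'])
plan([W(0,-195,80)],1.306,n=12)
```

```text
[ 409.91029703 -282.9721342   171.33569287]
now [ 409.9 -283.   171.3] rot [3.136 0.007 1.296] F [ 0.3 -0.7  0.9]
[[0.0, 2.27, -0.63, 44.94, -0.01], [0.0, 2.27, -0.61, 44.94, -0.0], [0.0, 0.07, -0.02, 1.46, -0.0]] -> [ 409.9 -278.2   80. ] 1.306
```

View pics/w2.png

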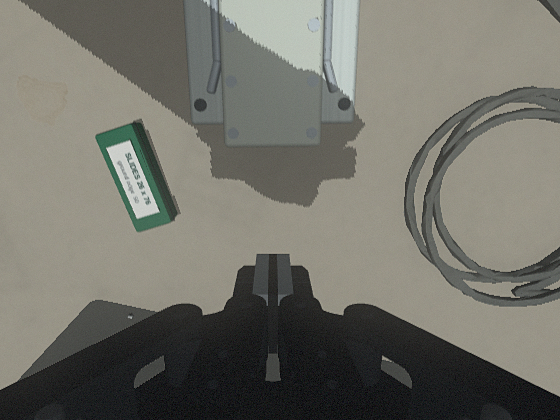

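Run:
```python
from h import *
a=np.load('w2.npy'); s=dict(position=a[:3],ee_rot=a[3:])
for uv,z in [((224,145.5),44),((321,145.5),44),((190,122),12),((356,122),12),((200,104),12),((344,104),12)]:
    p=onz('wrist',uv,z,s); print(uv,p.round(1),inP(p))
```

```text
(224, 145.5) [ 386.1 -233.6   44. ] [ -34.7 -158.2   44. ]
(321, 145.5) [ 453.1 -252.5   44. ] [  34.9 -158.9   44. ]
(190, 122) [ 361. -211.   12.] [ -64.8 -143.    12. ]
(356, 122) [ 487.2 -246.6   12. ] [  66.3 -144.2   12. ]
(200, 104) [ 373.  -200.2   12. ] [ -56.1 -129.4   12. ]
(344, 104) [ 481.1 -230.6   12. ] [  56.2 -130.5   12. ]
```

```bash
sed -i 's/^O=.*/TH=-0.272;EX=np.array([np.cos(TH),np.sin(TH)]);EY=np.array([-EX[1],EX[0]]);O=np.array([461.,-90.])+0.7*EX+1.2*EY/' h.py
python3 - <<'E'
from h import *
plan([W(0,-195,80),W(0,-195,30),W(0,-178,30)],1.299,n=12)
E
```

```text
now [ 409.9 -283.   171.3] rot [3.136 0.007 1.296] F [ 0.3 -0.7  0.9]
[[0.0, 2.85, -0.96, 44.9, -0.0], [0.0, 2.85, -0.95, 44.9, -0.0], [0.0, 0.1, -0.03, 1.54, -0.0], [0.0, 0.0, 0.0, 45.0, -0.0], [0.0, 0.0, 0.0, 5.0, -0.0], [0.0, 17.0, 0.0, -0.0, -0.0]] -> [ 414.2 -260.5   30. ] 1.299
```

Request:
arm_command(moves=[[0,3,-1,45,0],[0,3,-1,45,0],[0,0,0,35,0],[0,0,0,12,0],[0,0,0,0,0]])

```text
time: 3.05
position: [419.7, -277.2, 37.8]
ee_rot: [3.121, 0.006, 1.303]
wrist_force: [0.5, -0.6, 0.2]
width: -0.4
```

Run:
```python
from h import *
plan([W(0,-195,30),W(0,-178,30)],1.299,n=12);print(inP(status.observe()['position']))
```

```text
now [ 419.7 -277.2   37.8] rot [3.121 0.006 1.303] F [ 0.5 -0.6  0.2]
[[0.0, -2.34, -9.86, 7.85, 0.0], [0.0, 17.0, 0.0, -0.0, -0.0]] -> [ 414.2 -260.5   30. ] 1.299
[   9.8 -192.6   37.8]
```

Request:
arm_command(moves=[[0,-2,-10,8,0],[0,0,0,0,0],[0,8,0,0,0],[0,8,0,0,0],[0,2,0,0,0]])

```text
time: 3.55
position: [418.2, -259.3, 35.1]
ee_rot: [3.11, 0.006, 1.303]
wrist_force: [1.0, 1.1, 0.5]
width: 0.2
```

Run:
```python
from h import *
plan([W(0,-178,30)],1.299,n=12);print(inP(status.observe()['position']),status.observe()['ee_rot'])
```

```text
now [ 418.2 -259.3   35.1] rot [3.11  0.006 1.303] F [1.  1.1 0.5]
[[0.0, -2.2, -3.54, 5.1, 0.0]] -> [ 414.2 -260.5   30. ] 1.299
[   3.5 -175.8   35.1] [3.11032805 0.00647817 1.30335215]
```

Request:
arm_command(moves=[[0,2,-3,4,0],[0,4,-1,0,0],[0,6,0,0,0],[0,8,0,0,0],[0,8,0,0,0]])

```text
time: 4.05
position: [422.3, -233.0, 31.5]
ee_rot: [3.106, 0.012, 1.301]
wrist_force: [-0.3, -3.9, 0.7]
width: -0.1
```

Run:
```python
from h import *
s=status.observe();print(inP(s['position']),s['ee_rot'],s['wrist_force'])
```

```text
[   0.5 -149.4   31.5] [3.10605058 0.01191373 1.30060354] [-0.33881373 -3.91726771  0.69060309]
```

Request:
arm_command(moves=[[0,8,0,0,0],[0,8,0,0,0],[0,6,0,0,0],[0,4,0,0,0]])

```text
time: 4.45
position: [430.3, -206.5, 31.5]
ee_rot: [3.105, 0.014, 1.301]
wrist_force: [-1.5, -3.1, 2.2]
width: -0.1
```

Run:
```python
from h import *
s=status.observe();print(inP(s['position']),s['ee_rot'],s['wrist_force'])
```

```text
[   1.  -121.7   31.5] [3.10461323 0.01369251 1.30071887] [-1.54389234 -3.14750725  2.20087803]
```

Request:
arm_command(moves=[[0,3,0,0,0],[0,3,0,0,0],[0,2,0,0,0]])

```text
time: 4.75
position: [431.9, -201.2, 31.6]
ee_rot: [3.103, 0.019, 1.299]
wrist_force: [-5.1, -11.0, 0.5]
width: -0.4
```

Run:
```python
from h import *
s=status.observe();print(inP(s['position']),s['ee_rot'],s['wrist_force'])
```

```text
[   1.1 -116.2   31.6] [3.1027984  0.0188926  1.29937763] [ -5.07992623 -11.02092081   0.50294871]
```

Request:
arm_command(moves=[[0,3,0,0,0],[0,3,0,0,0]])

```text
time: 4.95
position: [431.8, -201.3, 31.7]
ee_rot: [3.1, 0.027, 1.294]
wrist_force: [-4.1, -11.8, 0.7]
width: -0.3
```

Run:
```python
from h import *
s=status.observe();print(inP(s['position']),s['ee_rot'],s['wrist_force'])
```

```text
[   1.1 -116.2   31.7] [3.10017319 0.02721388 1.29397638] [ -4.07090726 -11.77628513   0.68795052]
```

Request:
arm_command(moves=[[0,-10,0,0,0],[0,-25,0,-5,0],[0,-20,0,-30,0],[0,0,0,-45,0],[0,0,0,-45,0]])

```text
time: 5.45
position: [408.1, -245.2, 155.0]
ee_rot: [3.121, 0.019, 1.297]
wrist_force: [0.6, 0.4, 0.9]
width: 0.1
```

Request:
arm_command(moves=[[0,0,0,-20,0],[0,0,0,0,0],[0,0,0,0,0]])

```text
time: 5.75
position: [410.2, -242.9, 180.0]
ee_rot: [3.115, 0.012, 1.3]
wrist_force: [-0.1, 0.1, -0.3]
width: 0.0
```

Run:
```python
from h import *
s=status.observe();print(inP(s['position']),s)
im=cams.camera('wrist'); cv2.imwrite('pics/w3.png',im[:,:,::-1])
np.save('w3.npy',[*s['position'],*s['ee_rot']])
im=cams.camera('top'); cv2.imwrite('pics/t3.png',cv2.resize(im[130:280,180:390,::-1],(798,570),interpolation=cv2.INTER_CUBIC))
```

```text
[  -8.6 -162.1  180. ] {'time': 5.75, 'joints': array([-0.231535  ,  0.27745282,  0.80995126,  2.12355758, -0.27065501,
        0.81338073,  0.47109973]), 'qvel': array([ 0.00056032, -0.02139719, -0.01051303, -0.00534672, -0.0001251 ,
        0.01354816, -0.00310178]), 'joint_torque': array([ 6.27428200e-02, -2.98392445e+01,  5.39842084e+00, -2.13115436e+01,
        6.07592356e-02, -1.11271546e-01, -2.82962469e-02]), 'position': array([ 410.18561677, -242.86537971,  179.96021655]), 'ee_rot': array([3.11523285, 0.01210489, 1.3001846 ]), 'wrist_force': array([-0.12606939,  0.07628895, -0.25571363]), 'torque': array([0.0621512 , 0.00474762, 0.00777006]), 'width': 0.038722793894595424}
```

View pics/w3.png

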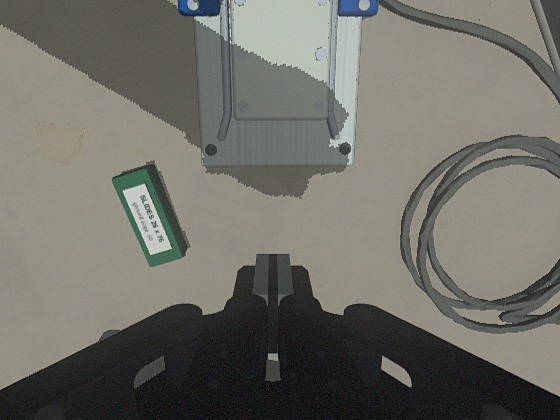

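View pics/t3.png

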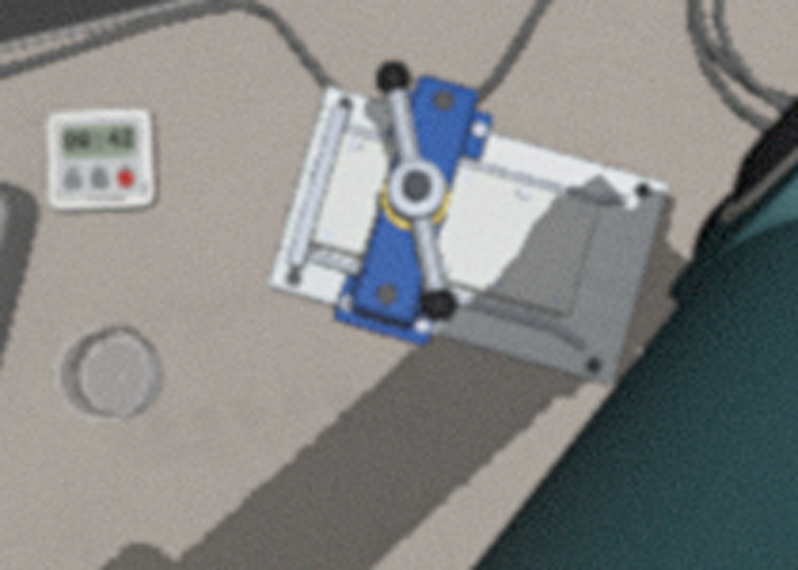

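Run:
```python
from h import *
a=np.load('w3.npy'); s=dict(position=a[:3],ee_rot=a[3:])
for uv,z in [((233,120.5),44),((330,120.5),44),((202,166),12),((354,163),12),((211,150),12),((345,149),12)]:
    p=onz('wrist',uv,z,s); print(uv,p.round(1),inP(p))
zz=lambda u,v:(180+(u+.5)/3.8-.5,130+(v+.5)/3.8-.5)
for n,uv,z in [('spindle',(416,185),163),('hubtop',(416,187),147),('b1',(393,76),134),('b2',(438,303),134)]: print(n,inP(onz('top',zz(*uv),z)))
```

```text
(233, 120.5) [ 400.4 -182.    44. ] [ -34.4 -106.1   44. ]
(330, 120.5) [ 468.9 -201.    44. ] [  36.8 -106.    44. ]
(202, 166) [ 361.5 -211.4   12. ] [ -63.9 -144.9   12. ]
(354, 163) [ 485.9 -243.7   12. ] [  64.5 -142.6   12. ]
(211, 150) [ 372.9 -200.7   12. ] [ -55.8 -131.5   12. ]
(345, 149) [ 481.  -230.1   12. ] [  56.2 -130.8   12. ]
spindle [ -1.6  -0.9 163. ]
hubtop [ -0.4  -0.8 147. ]
b1 [ 55.7  28.6 134. ]
b2 [-55.  -29.4 134. ]
```

Run:
```python
from h import *
plan([W(-24,-54,195)],1.299,n=12)
```

```text
now [ 409.7 -243.2  179.3] rot [3.117 0.013 1.3  ] F [-0.6  0.8  0.4]
[[0.0, 44.12, -6.09, -6.4, 0.0], [0.0, 44.12, -6.12, -6.4, -0.0], [0.0, 20.26, -2.81, -2.94, -0.0]] -> [ 424.4 -134.6  195. ] 1.299
```

Request:
arm_command(moves=[[0,44,6,-6,0],[0,44,-6,-6,0],[0,20,-9,-3,0],[0,0,-6,0,0],[0,0,0,0,0]])

```text
time: 6.35
position: [420.5, -132.0, 187.2]
ee_rot: [3.129, 0.019, 1.296]
wrist_force: [0.0, -0.1, -0.1]
width: -0.2
```

Run:
```python
from h import *
s=status.observe();print(inP(s['position']),s['ee_rot'])
im=cams.camera('wrist'); cv2.imwrite('pics/w4.png',im[:,:,::-1])
np.save('w4.npy',[*s['position'],*s['ee_rot']])
plan([W(-24,-52,195),W(-24,-52,121)],1.299,n=12)
```

```text
[-28.4 -52.6 187.2] [3.12853636 0.01850951 1.29584615]
now [ 420.9 -132.3  187.3] rot [3.128 0.019 1.295] F [ 0.7  0.7 -0.8]
[[0.0, 0.76, 3.97, -7.67, -0.0], [0.0, 0.0, 0.0, 45.0, -0.0], [0.0, 0.0, 0.0, 29.0, -0.0]] -> [ 424.9 -132.7  121. ] 1.299
```

View pics/w4.png

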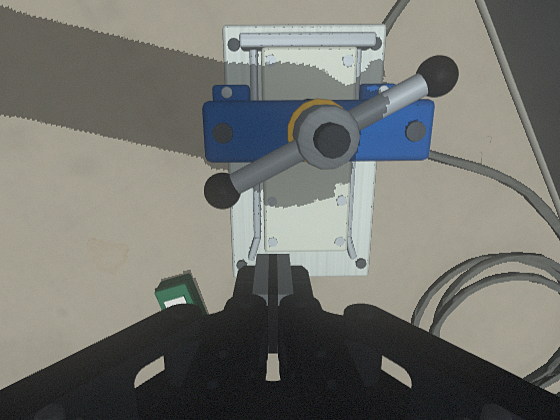

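Run:
```python
from h import *
a=np.load('w4.npy'); s=dict(position=a[:3],ee_rot=a[3:])
for uv,z in [((332,140),163),((327.5,137),147),((222,190),134),((437,76),134),((223,27),12),((386,24),12),((265,251),44),((353,251),44),((265,47),44),((355,46),44)]:
    p=onz('wrist',uv,z,s); print(uv,p.round(1),inP(p))
im=cv2.imread('pics/w4.png')[20:90,210:400]; cv2.imwrite('pics/w4z.png',cv2.resize(im,(798,294),interpolation=cv2.INTER_CUBIC))
```

```text
(332, 140) [460.2 -88.2 163. ] [ -1.9   0.3 163. ]
(327.5, 137) [460.6 -88.6 147. ] [ -1.4   0.  147. ]
(222, 190) [ 400.9 -102.4  134. ] [-55.2 -29.3 134. ]
(437, 76) [521.7 -76.1 134. ] [ 54.   28.5 134. ]
(223, 27) [418.8  -2.8  12. ] [-64.8  71.4  12. ]
(386, 24) [541.8 -34.9  12. ] [62.3 73.5 12. ]
(265, 251) [ 402.1 -179.8   44. ] [ -33.3 -103.5   44. ]
(353, 251) [ 472.7 -200.1   44. ] [  40.2 -104.1   44. ]
(265, 47) [445.4 -29.3  44. ] [-32.   53.1  44. ]
(355, 46) [507.3 -45.9  44. ] [32.  53.7 44. ]
```

View pics/w4z.png

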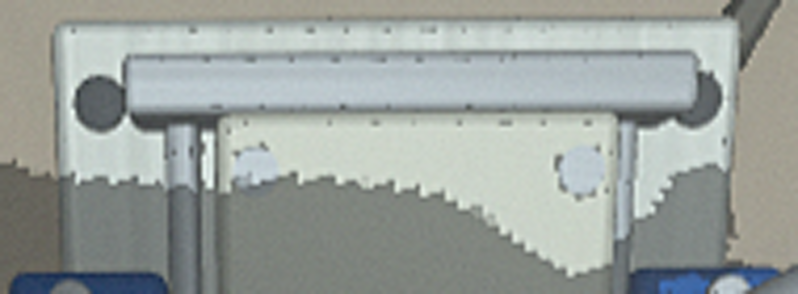

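Run:
```python
from h import *
plan([W(-20,-46,195),W(-20,-46,121)],1.299,n=12)
```

```text
now [ 420.9 -132.3  187.3] rot [3.128 0.019 1.295] F [ 0.7  0.7 -0.8]
[[0.0, 6.77, 7.95, -7.67, -0.0], [0.0, 0.0, 0.0, 45.0, -0.0], [0.0, 0.0, 0.0, 29.0, -0.0]] -> [ 430.4 -128.   121. ] 1.299
```

Request:
arm_command(moves=[[0,5,5,0,0],[0,2,2,25,0],[0,0,0,25,0],[0,0,0,12,0],[0,0,0,0,0]])

```text
time: 6.9
position: [432.9, -134.1, 122.7]
ee_rot: [3.125, 0.021, 1.287]
wrist_force: [-0.9, 0.6, -0.1]
width: -0.0
```

```bash
cat >> h.py <<'E'
C=np.array([-1.,0.])
def circ(step=4,rho=41,n=5,z=121,lag=0.0,yaw=1.299):
    s=status.observe(); P=inP(s['position']); r=P[:2]-C; a=np.arctan2(r[1],r[0]); R0=np.hypot(*r)
    F=np.array(s['wrist_force']); Fp=np.array([F[:2]@EX,F[:2]@EY]); tau=-(r[0]*Fp[1]-r[1]*Fp[0])/1000 # resisting moment, + = against cw
    print('t',round(s['time'],2),'P',P,'rho %.1f ang %.3f'%(R0,a),'rot',np.round(s['ee_rot'],3),'Fp',Fp.round(1),'Fz',round(F[2],1),'resist Nm %.3f'%(-tau))
    y=s['ee_rot'][2]; p=r.copy(); rows=[]
    for i in range(n):
        a2=a-step/rho; q=rho*np.array([np.cos(a2),np.sin(a2)]); d=q-p
        t=np.array([np.sin(a2),-np.cos(a2)]); d=d+lag*t
        w=d[0]*EX+d[1]*EY
        rows.append([0,round(w[0]*np.cos(y)+w[1]*np.sin(y),1),round(w[0]*np.sin(y)-w[1]*np.cos(y),1),round((P[2]-z)/n,1),0]); p=q;a=a2
    print(rows)
E
python3 - <<'E'
from h import *
circ()
E
```

```text
t 6.9 P [-15.9 -51.2 122.7] rho 53.3 ang -1.854 rot [3.125 0.021 1.287] Fp [-1.1  0.3] Fz -0.1 resist Nm -0.059
[[0, np.float64(13.1), np.float64(-0.5), np.float64(0.3), 0], [0, np.float64(1.6), np.float64(-3.7), np.float64(0.3), 0], [0, np.float64(2.0), np.float64(-3.5), np.float64(0.3), 0], [0, np.float64(2.3), np.float64(-3.3), np.float64(0.3), 0], [0, np.float64(2.6), np.float64(-3.0), np.float64(0.3), 0]]
```

Request:
arm_command(moves=[[0,9,-2,0,0],[0,6,-4,0,0],[0,2,-3.5,0,0],[0,2,-3.5,0,0],[0,2.5,-3,0,0]])

```text
time: 7.4
position: [426.8, -110.8, 124.2]
ee_rot: [3.116, 0.023, 1.283]
wrist_force: [2.9, -5.1, -2.9]
width: -0.1
```

```bash
sed -i 's/rows.append(\[0,round(w/rows.append([0,round(float(w/;' h.py
python3 - <<'E'
s=open('h.py').read()
s=s.replace("rows.append([0,round(float(w[0]*np.cos(y)+w[1]*np.sin(y),1),round(w[0]*np.sin(y)-w[1]*np.cos(y),1),round((P[2]-z)/n,1),0])","rows.append([0]+[round(float(v),1) for v in (w[0]*np.cos(y)+w[1]*np.sin(y),w[0]*np.sin(y)-w[1]*np.cos(y),(P[2]-z)/n)]+[0])")
open('h.py','w').write(s)
E
python3 - <<'E'
from h import *
circ()
E
```

```text
t 7.4 P [-28.  -30.4 124.2] rho 40.7 ang -2.297 rot [3.116 0.023 1.283] Fp [ 4.1 -4.1] Fz -2.9 resist Nm 0.237
[[0, 2.5, -3.1, 0.6, 0], [0, 3.0, -2.6, 0.6, 0], [0, 3.3, -2.3, 0.6, 0], [0, 3.5, -2.0, 0.6, 0], [0, 3.6, -1.6, 0.6, 0]]
```

Run:
```python
from h import *
circ(step=5,lag=1.5,rho=41)
```

```text
t 7.4 P [-28.  -30.4 124.2] rho 40.7 ang -2.297 rot [3.116 0.023 1.283] Fp [ 4.1 -4.1] Fz -2.9 resist Nm 0.237
[[0, 4.3, -4.8, 0.6, 0], [0, 5.1, -4.0, 0.6, 0], [0, 5.6, -3.3, 0.6, 0], [0, 5.9, -2.6, 0.6, 0], [0, 6.2, -1.9, 0.6, 0]]
```

Request:
arm_command(moves=[[0,4.3,-4.8,0.6,0],[0,5,-4,0.6,0],[0,5.6,-3.3,0.6,0],[0,6,-2.6,0.6,0],[0,6.2,-2,0.6,0]])

```text
time: 7.9
position: [424.2, -86.1, 124.4]
ee_rot: [3.094, 0.027, 1.278]
wrist_force: [1.1, -7.4, 1.5]
width: -0.5
```

Run:
```python
from h import *
circ(step=5,lag=1.5,rho=41)
```

```text
t 7.9 P [-37.2  -7.3 124.4] rho 36.9 ang -2.943 rot [3.094 0.027 1.278] Fp [ 3.  -6.9] Fz 1.5 resist Nm 0.271
[[0, 5.5, -4.9, 0.7, 0], [0, 6.5, -0.1, 0.7, 0], [0, 6.5, 0.6, 0.7, 0], [0, 6.3, 1.4, 0.7, 0], [0, 6.1, 2.2, 0.7, 0]]
```

Request:
arm_command(moves=[[0,6,-5,0.7,0],[0,6.5,-1,0.7,0],[0,6.5,0.2,0.7,0],[0,6.3,1,0.7,0],[0,6,2,0.7,0]])

```text
time: 8.4
position: [428.8, -61.2, 122.5]
ee_rot: [3.09, 0.031, 1.27]
wrist_force: [-3.1, -5.7, 2.6]
width: 0.2
```

Run:
```python
from h import *
circ(step=5,lag=1.5,rho=41)
```

```text
t 8.4 P [-39.4  17.9 122.5] rho 42.4 ang 2.705 rot [3.09  0.031 1.27 ] Fp [-1.4 -6.3] Fz 2.6 resist Nm 0.269
[[0, 5.2, 4.3, 0.3, 0], [0, 5.3, 3.7, 0.3, 0], [0, 4.9, 4.3, 0.3, 0], [0, 4.3, 4.9, 0.3, 0], [0, 3.7, 5.4, 0.3, 0]]
```

Request:
arm_command(moves=[[0,5.4,3.6,0.3,0],[0,5.3,3.7,0.3,0],[0,5,4.3,0.3,0],[0,4.3,4.9,0.3,0]])

```text
time: 8.8
position: [443.2, -49.1, 121.5]
ee_rot: [3.102, 0.034, 1.267]
wrist_force: [-4.7, -2.3, 3.8]
width: 0.0
```

Run:
```python
from h import *
circ(step=5,lag=1.5,rho=41)
```

```text
t 8.8 P [-28.9  33.4 121.5] rho 43.5 ang 2.267 rot [3.102 0.034 1.267] Fp [-3.9 -3.5] Fz 3.8 resist Nm 0.229
[[0, 2.1, 6.8, 0.1, 0], [0, 3.3, 5.6, 0.1, 0], [0, 2.6, 6.0, 0.1, 0], [0, 1.8, 6.2, 0.1, 0], [0, 1.1, 6.4, 0.1, 0]]
```

Request:
arm_command(moves=[[0,2.8,6,0.1,0],[0,3,5.6,0.1,0],[0,2.5,6,0.1,0],[0,1.8,6.2,0.1,0]])

```text
time: 9.2
position: [459.0, -46.0, 120.6]
ee_rot: [3.122, 0.035, 1.266]
wrist_force: [-6.5, -0.6, 2.6]
width: 0.2
```

Run:
```python
from h import *
circ(step=5,lag=1.5,rho=41)
```

```text
t 9.2 P [-14.5  40.7 120.6] rho 42.9 ang 1.891 rot [3.122 0.035 1.266] Fp [-6.1 -2.4] Fz 2.6 resist Nm 0.282
[[0, 0.0, 6.9, -0.1, 0], [0, 1.0, 6.4, -0.1, 0], [0, 0.2, 6.5, -0.1, 0], [0, -0.6, 6.5, -0.1, 0], [0, -1.4, 6.4, -0.1, 0]]
```

Request:
arm_command(moves=[[0,0.5,6.5,0,0],[0,0.8,6.4,0,0],[0,0,6.5,0,0]])

```text
time: 9.5
position: [469.1, -48.0, 119.7]
ee_rot: [3.141, 0.035, 1.266]
wrist_force: [-6.2, 0.9, 2.1]
width: 0.1
```

Run:
```python
from h import *
circ(step=5,lag=1.5,rho=41)
```

```text
t 9.5 P [ -4.2  41.4 119.7] rho 41.5 ang 1.648 rot [3.141 0.035 1.266] Fp [-6.2 -0.8] Fz 2.1 resist Nm 0.259
[[0, -0.3, 6.5, -0.3, 0], [0, -0.6, 6.5, -0.3, 0], [0, -1.3, 6.4, -0.3, 0], [0, -2.1, 6.1, -0.3, 0], [0, -2.8, 5.8, -0.3, 0]]
```

Request:
arm_command(moves=[[0,-0.3,6.5,-0.3,0],[0,-0.8,6.5,-0.3,0],[0,-1.5,6.4,-0.3,0],[0,-2.2,6.1,-0.3,0]])

```text
time: 9.9
position: [480.2, -55.1, 119.2]
ee_rot: [-3.116, 0.032, 1.269]
wrist_force: [-3.4, 2.6, 1.3]
width: -0.1
```

Run:
```python
from h import *
circ(step=5,lag=1.5,rho=41)
```

```text
t 9.9 P [  8.4  37.6 119.2] rho 38.8 ang 1.326 rot [-3.116  0.032  1.269] Fp [-4.   1.6] Fz 1.3 resist Nm 0.165
[[0, 0.3, 6.7, -0.4, 0], [0, -2.6, 6.0, -0.4, 0], [0, -3.3, 5.6, -0.4, 0], [0, -4.0, 5.1, -0.4, 0], [0, -4.6, 4.6, -0.4, 0]]
```

Request:
arm_command(moves=[[0,0.5,6.7,-0.4,0],[0,-2,6.2,-0.4,0],[0,-2.6,5.8,-0.4,0],[0,-3.5,5.4,-0.4,0],[0,-4.2,4.8,-0.4,0]])

```text
time: 10.4
position: [491.4, -65.6, 118.7]
ee_rot: [-3.085, 0.025, 1.274]
wrist_force: [-3.1, 4.2, 1.8]
width: -0.1
```

Run:
```python
from h import *
circ(step=5,lag=1.5,rho=41)
```

```text
t 10.4 P [ 22.1  30.5 118.7] rho 38.3 ang 0.923 rot [-3.085  0.025  1.274] Fp [-4.1  3.2] Fz 1.8 resist Nm 0.198
[[0, -2.0, 6.6, -0.5, 0], [0, -4.7, 4.4, -0.5, 0], [0, -5.3, 3.8, -0.5, 0], [0, -5.7, 3.2, -0.5, 0], [0, -6.0, 2.4, -0.5, 0]]
```

Request:
arm_command(moves=[[0,-1.5,6.6,-1,0],[0,-4.3,4.8,-1,0],[0,-5,4.2,-1,0],[0,-5.6,3.5,-1,0],[0,-6,2.7,-1,0]])

```text
time: 10.9
position: [496.1, -79.5, 120.1]
ee_rot: [-3.057, 0.013, 1.282]
wrist_force: [0.6, 4.7, -4.3]
width: 0.1
```

Run:
```python
from h import *
circ(step=5,lag=1.5,rho=41)
```

```text
t 10.9 P [ 30.3  18.4 120.1] rho 36.3 ang 0.531 rot [-3.057  0.013  1.282] Fp [-0.7  4.7] Fz -4.3 resist Nm 0.161
[[0, -3.3, 7.0, -0.2, 0], [0, -6.1, 2.2, -0.2, 0], [0, -6.3, 1.5, -0.2, 0], [0, -6.5, 0.7, -0.2, 0], [0, -6.5, -0.1, -0.2, 0]]
```

Request:
arm_command(moves=[[0,-3.3,7,-0.2,0],[0,-5.8,3,-0.2,0],[0,-6.2,2.2,-0.2,0],[0,-6.5,1.2,-0.2,0],[0,-6.5,0.2,-0.2,0]])

```text
time: 11.4
position: [497.2, -94.1, 119.8]
ee_rot: [-3.041, -0.007, 1.291]
wrist_force: [3.0, 5.2, -3.5]
width: 0.2
```

Run:
```python
from h import *
circ(step=5,lag=1.5,rho=41)
im=cams.camera('wrist'); cv2.imwrite('pics/w5.png',im[:,:,::-1])
im=cams.camera('side')[170:270,190:370]; cv2.imwrite('pics/s5.png',cv2.resize(im[:,:,::-1],(720,400),interpolation=cv2.INTER_CUBIC))
```

```text
t 11.4 P [ 35.3   4.6 119.8] rho 36.6 ang 0.126 rot [-3.041 -0.007  1.291] Fp [1.5 5.8] Fz -3.5 resist Nm 0.205
[[0, -5.9, 4.8, -0.2, 0], [0, -6.5, -0.4, -0.2, 0], [0, -6.4, -1.2, -0.2, 0], [0, -6.2, -2.0, -0.2, 0], [0, -5.9, -2.7, -0.2, 0]]
```

View pics/w5.png

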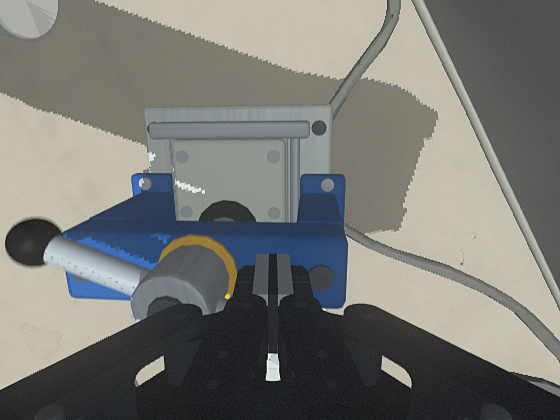

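View pics/s5.png

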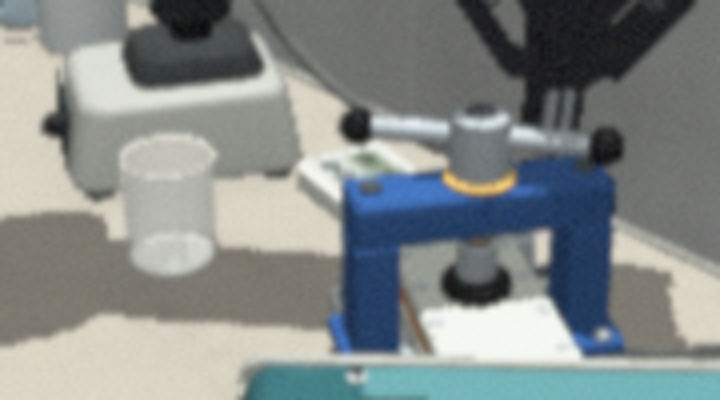

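Run:
```python
from h import *
for p in [onz('wrist',(33,243),134)]: print(inP(p))
f=lambda u,v:(190+(u+.5)/4-.5,170+(v+.5)/4-.5)
for uv in [(356,125),(605,145)]: p=onz('side',f(*uv),134); d=inP(p)[:2]-C; print(inP(p),np.arctan2(d[1],d[0]))
circ()
```

```text
[-58.8  20.  134. ]
[-57.2  22.6 134. ] 2.759246916197384
[ 58.1 -25.3 134. ] -0.40448328957577917
t 11.5 P [ 35.3   3.8 119.8] rho 36.5 ang 0.104 rot [-3.041 -0.006  1.29 ] Fp [0.1 4.2] Fz -2.5 resist Nm 0.154
[[0, -3.5, 4.7, -0.2, 0], [0, -4.0, -0.1, -0.2, 0], [0, -4.0, -0.5, -0.2, 0], [0, -3.9, -0.9, -0.2, 0], [0, -3.8, -1.3, -0.2, 0]]
```

Request:
arm_command(moves=[[0,-5.5,5,-0.2,0],[0,-6.5,0.8,-0.2,0],[0,-6.4,-0.2,-0.2,0],[0,-6.2,-1.2,-0.2,0]])

```text
time: 11.9
position: [495.3, -106.1, 120.3]
ee_rot: [-3.035, -0.023, 1.298]
wrist_force: [4.9, 7.4, -3.6]
width: -0.1
```

Run:
```python
from h import *
circ(step=5,lag=1.5,rho=41)
```

```text
t 11.9 P [ 36.7  -7.5 120.3] rho 38.4 ang -0.196 rot [-3.035 -0.023  1.298] Fp [2.8 8.4] Fz -3.6 resist Nm 0.338
[[0, -6.8, 0.8, -0.1, 0], [0, -6.0, -2.5, -0.1, 0], [0, -5.7, -3.2, -0.1, 0], [0, -5.2, -3.9, -0.1, 0], [0, -4.7, -4.5, -0.1, 0]]
```

Request:
arm_command(moves=[[0,-6,0,-0.1,0]])

```text
time: 12.0
position: [494.5, -108.2, 120.5]
ee_rot: [-3.035, -0.027, 1.3]
wrist_force: [3.9, 7.8, -2.2]
width: -0.5
```

Run:
```python
from h import *
circ(step=5,lag=1.5,rho=41)
```

```text
t 12.0 P [ 36.5  -9.7 120.5] rho 38.7 ang -0.253 rot [-3.035 -0.027  1.3  ] Fp [1.7 8.6] Fz -2.2 resist Nm 0.338
[[0, -6.7, 0.1, -0.1, 0], [0, -5.8, -2.8, -0.1, 0], [0, -5.5, -3.5, -0.1, 0], [0, -5.0, -4.2, -0.1, 0], [0, -4.4, -4.7, -0.1, 0]]
```

Request:
arm_command(moves=[[0,-6.5,-0.5,-0.1,0]])

```text
time: 12.1
position: [493.6, -110.5, 120.8]
ee_rot: [-3.036, -0.033, 1.302]
wrist_force: [5.8, 8.0, -0.6]
width: 0.3
```

Run:
```python
from h import *
circ(step=5,lag=1.5,rho=41)
```

```text
t 12.1 P [ 36.2 -12.2 120.8] rho 39.1 ang -0.317 rot [-3.036 -0.033  1.302] Fp [3.4 9.3] Fz -0.6 resist Nm 0.387
[[0, -6.6, -0.7, -0.0, 0], [0, -5.6, -3.2, -0.0, 0], [0, -5.2, -3.9, -0.0, 0], [0, -4.7, -4.5, -0.0, 0], [0, -4.1, -5.0, -0.0, 0]]
```

Request:
arm_command(moves=[[0,-6,-2,-0.1,0]])

```text
time: 12.2
position: [491.9, -112.1, 121.4]
ee_rot: [-3.038, -0.037, 1.304]
wrist_force: [5.3, 7.1, -2.0]
width: -0.2
```

Run:
```python
from h import *
circ(step=5,lag=1.5,rho=41)
```

```text
t 12.2 P [ 35.  -14.2 121.4] rho 38.7 ang -0.376 rot [-3.038 -0.037  1.304] Fp [3.2 8.3] Fz -2.0 resist Nm 0.343
[[0, -6.7, -0.7, 0.1, 0], [0, -5.4, -3.5, 0.1, 0], [0, -5.0, -4.2, 0.1, 0], [0, -4.4, -4.8, 0.1, 0], [0, -3.8, -5.3, 0.1, 0]]
```

Request:
arm_command(moves=[[0,-6.3,-2,0,0]])

```text
time: 12.3
position: [490.6, -114.3, 122.0]
ee_rot: [-3.041, -0.042, 1.306]
wrist_force: [5.9, 6.5, -0.9]
width: -0.1
```

Run:
```python
from h import *
circ(step=5,lag=1.5,rho=41)
```

```text
t 12.3 P [ 34.3 -16.7 122. ] rho 39.1 ang -0.442 rot [-3.041 -0.042  1.306] Fp [3.9 7.9] Fz -0.9 resist Nm 0.343
[[0, -6.5, -1.5, 0.2, 0], [0, -5.2, -3.9, 0.2, 0], [0, -4.7, -4.5, 0.2, 0], [0, -4.1, -5.0, 0.2, 0], [0, -3.4, -5.5, 0.2, 0]]
```

Request:
arm_command(moves=[[0,-6,-3,0,0]])

```text
time: 12.4
position: [488.7, -116.1, 122.7]
ee_rot: [-3.045, -0.047, 1.308]
wrist_force: [6.4, 5.8, -3.4]
width: 0.1
```

Run:
```python
from h import *
circ(step=5,lag=1.5,rho=41)
f=lambda u,v:(190+(u+.5)/4-.5,170+(v+.5)/4-.5)
im=cams.camera('side')[170:270,190:370]; cv2.imwrite('pics/s6.png',cv2.resize(im[:,:,::-1],(720,400),interpolation=cv2.INTER_CUBIC))
circ()
```

```text
t 12.4 P [ 33.  -18.9 122.7] rho 38.9 ang -0.507 rot [-3.045 -0.047  1.308] Fp [4.6 7.3] Fz -3.4 resist Nm 0.336
[[0, -6.4, -1.8, 0.3, 0], [0, -4.9, -4.3, 0.3, 0], [0, -4.4, -4.8, 0.3, 0], [0, -3.7, -5.3, 0.3, 0], [0, -3.1, -5.7, 0.3, 0]]
t 12.45 P [ 32.8 -19.6 122.9] rho 39.1 ang -0.525 rot [-3.045 -0.046  1.308] Fp [4.1 6.8] Fz -2.5 resist Nm 0.310
[[0, -4.3, -0.5, 0.4, 0], [0, -3.1, -2.5, 0.4, 0], [0, -2.8, -2.8, 0.4, 0], [0, -2.6, -3.1, 0.4, 0], [0, -2.2, -3.3, 0.4, 0]]
```

View pics/s6.png

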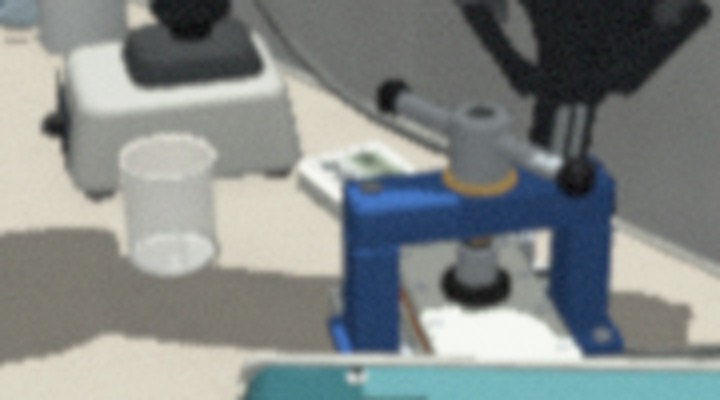

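Run:
```python
from h import *
f=lambda u,v:(190+(u+.5)/4-.5,170+(v+.5)/4-.5)
for uv in [(393,95),(575,177)]: p=onz('side',f(*uv),134); d=inP(p)[:2]-C; print(inP(p),np.arctan2(d[1],d[0]))
for v in (300,304,308):
    o,d=ray('side',f(477,v)); 
    # intersect with vertical plane thru axis facing camera, shifted 16mm to camera
    ax=np.r_[O+C[0]*EX+C[1]*EY,0]; h=(ax-o); h[2]=0; h/=np.linalg.norm(h); t=((ax-16*h-o)@h)/(d@h); print(v,(o+t*d).round(1))
```

```text
[-31.2  53.3 134. ] 2.0862979947348803
[ 33.3 -54.5 134. ] -1.0090694496324775
300 [ 455.3 -104.    47.1]
304 [ 455.3 -104.    44.7]
308 [ 455.4 -104.    42.3]
```

Run:
```python
import cv2,numpy as np
a=cv2.imread('pics/s5.png')[200:360,400:600]; b=cv2.imread('pics/s6.png')[200:360,400:600]
cv2.imwrite('pics/cmp.png',cv2.resize(np.hstack([a,b]),(800,320),interpolation=cv2.INTER_CUBIC))
for n in ('s5','s6'):
    g=cv2.imread(f'pics/{n}.png',0); print(n,g[260:330:4,470:486].mean(1).round())
```

```text
s5 [112. 111. 111. 110. 109.  96.  64.  39.  37.  33.  38.  88. 173. 232.
 246. 245. 245. 245.]
s6 [113. 111. 112. 112. 110. 106.  86.  54.  32.  26.  29.  54. 110. 184.
 233. 245. 245. 246.]
```

View pics/cmp.png

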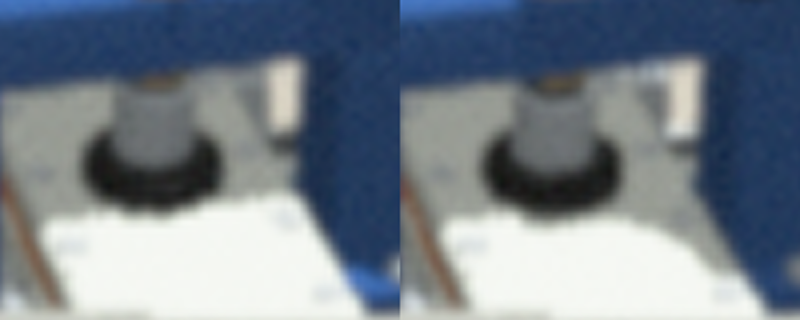

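Request:
arm_command(moves=[[0,7,2,0,0],[0,0,0,0,0]])

```text
time: 12.65
position: [492.6, -108.7, 123.9]
ee_rot: [-3.046, -0.048, 1.309]
wrist_force: [-0.4, 1.2, 0.1]
width: -0.2
```

Run:
```python
from h import *
circ(step=5,lag=1.5,rho=41)
```

```text
t 12.65 P [ 34.7 -10.7 123.9] rho 37.3 ang -0.291 rot [-3.046 -0.048  1.309] Fp [-0.7  1. ] Fz 0.1 resist Nm 0.029
[[0, -7.1, 1.2, 0.6, 0], [0, -5.7, -3.1, 0.6, 0], [0, -5.3, -3.8, 0.6, 0], [0, -4.8, -4.4, 0.6, 0], [0, -4.2, -4.9, 0.6, 0]]
```

Request:
arm_command(moves=[[0,0,0,0,0]])

```text
time: 12.75
position: [492.3, -108.6, 124.1]
ee_rot: [-3.046, -0.048, 1.31]
wrist_force: [-0.1, -0.1, 0.9]
width: -0.0
```

Run:
```python
from h import *
circ(step=5,lag=1.5,rho=41)
```

```text
t 12.75 P [ 34.4 -10.7 124.1] rho 37.0 ang -0.294 rot [-3.046 -0.048  1.31 ] Fp [-0.1 -0.2] Fz 0.9 resist Nm -0.006
[[0, -7.2, 1.4, 0.6, 0], [0, -5.7, -3.1, 0.6, 0], [0, -5.3, -3.8, 0.6, 0], [0, -4.8, -4.4, 0.6, 0], [0, -4.2, -5.0, 0.6, 0]]
```

Request:
arm_command(moves=[[0,-6,1,0.5,0],[0,-6,-3,0.6,0],[0,-5.5,-4,0.6,0]])

```text
time: 13.05
position: [485.0, -121.6, 122.7]
ee_rot: [-3.051, -0.053, 1.311]
wrist_force: [8.6, 5.6, 1.2]
width: -0.5
```

```bash
cat >> h.py <<'E'
def feel(hx=7,hy=11):
    s=status.observe(); P=inP(s['position']); F=np.array(s['wrist_force']); Fp=np.array([F[:2]@EX,F[:2]@EY]); r=P[:2]-C
    for nm,o in (('tcp',(0,0)),('corner--',(-hx,-hy)),('corner-+',(-hx,hy)),('++',(hx,hy)),('+-',(hx,-hy))):
        q=r+np.array(o); print(nm,'%.3f'%((q[0]*Fp[1]-q[1]*Fp[0])/1000),end=' ')
    print()
E
python3 - <<'E'
from h import *
circ(step=5,lag=1.5,rho=41);feel()
E
```

```text
t 13.05 P [ 30.9 -25.2 122.7] rho 40.7 ang -0.669 rot [-3.051 -0.053  1.311] Fp [6.8 7.7] Fz 1.2 resist Nm 0.419
[[0, -4.9, -4.2, 0.3, 0], [0, -4.1, -5.0, 0.3, 0], [0, -3.5, -5.5, 0.3, 0], [0, -2.8, -5.9, 0.3, 0], [0, -2.1, -6.2, 0.3, 0]]
tcp 0.419 corner-- 0.440 corner-+ 0.290 ++ 0.398 +- 0.548
```

Request:
arm_command(moves=[[0,-4.5,-4.5,0.3,0]])

```text
time: 13.15
position: [482.2, -123.6, 123.2]
ee_rot: [-3.056, -0.056, 1.311]
wrist_force: [8.8, 7.6, -1.4]
width: -0.2
```

Run:
```python
from h import *
circ(step=5,lag=1.5,rho=41);feel()
im=cams.camera('side')[170:270,190:370]; cv2.imwrite('pics/s7.png',cv2.resize(im[:,:,::-1],(720,400),interpolation=cv2.INTER_CUBIC))
g=cv2.imread('pics/s7.png',0); print(g[260:330:4,470:486].mean(1).round())
circ();feel()
```

```text
t 13.15 P [ 28.7 -27.8 123.2] rho 40.7 ang -0.752 rot [-3.056 -0.056  1.311] Fp [6.4 9.7] Fz -1.4 resist Nm 0.466
[[0, -4.6, -4.6, 0.4, 0], [0, -3.7, -5.3, 0.4, 0], [0, -3.0, -5.7, 0.4, 0], [0, -2.3, -6.1, 0.4, 0], [0, -1.6, -6.3, 0.4, 0]]
tcp 0.466 corner-- 0.468 corner-+ 0.327 ++ 0.463 +- 0.604 
[114. 113. 113. 112. 112. 109.  98.  64.  34.  25.  28.  52.  96. 136.
 154. 179. 218. 241.]
t 13.2 P [ 28.5 -28.6 123.3] rho 41.1 ang -0.770 rot [-3.056 -0.056  1.311] Fp [6.  6.7] Fz -0.5 resist Nm 0.371
[[0, -2.6, -3.0, 0.5, 0], [0, -2.4, -3.2, 0.5, 0], [0, -2.1, -3.4, 0.5, 0], [0, -1.7, -3.6, 0.5, 0], [0, -1.4, -3.8, 0.5, 0]]
tcp 0.371 corner-- 0.390 corner-+ 0.257 ++ 0.351 +- 0.484
```

View pics/s7.png

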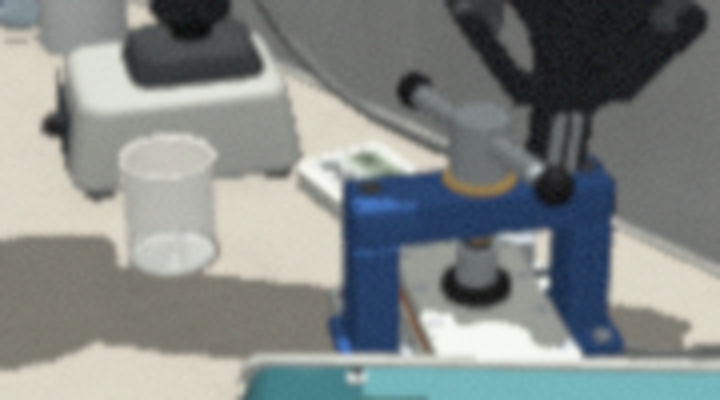

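Run:
```python
from h import *
f=lambda u,v:(190+(u+.5)/4-.5,170+(v+.5)/4-.5)
for uv in [(413,90),(554,185)]: p=onz('side',f(*uv),134); d=inP(p)[:2]-C; print(inP(p),np.arctan2(d[1],d[0]))
from scipy.interpolate import interp1d
for n in ('s5','s6','s7'):
    g=cv2.imread(f'pics/{n}.png',0)[262:300,466:488].mean(1); print(n, [round(float(262+np.interp(-L,-g[:26],np.arange(26))),2) for L in (90,70,50)])
```

```text
[-19.7  57.1 134. ] 1.8872837718939435
[ 21.2 -60.2 134. ] -1.2174980572043153
s5 [280.65, 282.94, 285.35]
s6 [283.01, 285.65, 287.0]
s7 [284.88, 287.0, 287.0]
```

Request:
arm_command(moves=[[0,3,5,0,0],[0,4,7,0,0],[0,0,0,0,0]])

```text
time: 13.5
position: [495.2, -121.9, 122.8]
ee_rot: [-3.056, -0.055, 1.309]
wrist_force: [-0.4, 0.1, -0.2]
width: 0.3
```

Run:
```python
from h import *
circ();feel()
im=cams.camera('side')[170:270,190:370]; cv2.imwrite('pics/s8.png',cv2.resize(im[:,:,::-1],(720,400),interpolation=cv2.INTER_CUBIC))
```

```text
t 13.5 P [ 40.8 -22.7 122.8] rho 47.6 ang -0.498 rot [-3.056 -0.055  1.309] Fp [-0.4 -0. ] Fz -0.2 resist Nm -0.009
[[0, -0.2, -7.8, 0.4, 0], [0, -3.2, -2.4, 0.4, 0], [0, -2.9, -2.7, 0.4, 0], [0, -2.6, -3.0, 0.4, 0], [0, -2.3, -3.2, 0.4, 0]]
tcp -0.009 corner-- -0.013 corner-+ -0.005 ++ -0.005 +- -0.014
```

View pics/s8.png

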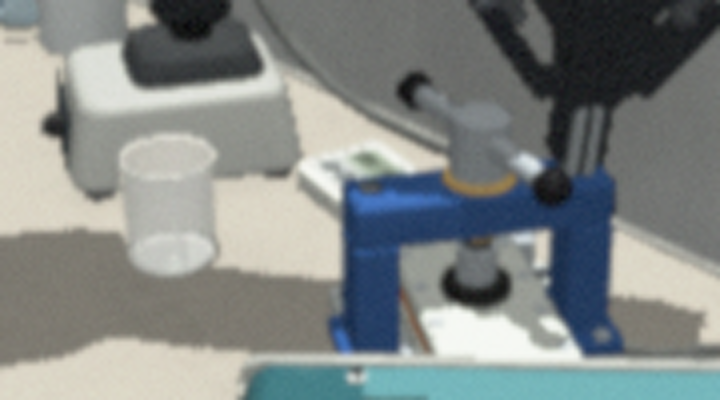

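Request:
arm_command(moves=[[0,0,0,-40,0],[0,0,0,-35,0],[0,0,0,0,0]])

```text
time: 13.85
position: [497.2, -129.4, 197.5]
ee_rot: [-3.049, -0.051, 1.306]
wrist_force: [0.7, 1.2, -0.5]
width: -0.1
```

Run:
```python
from h import *
im=cams.camera('top'); cv2.imwrite('pics/t8.png',cv2.resize(im[130:280,180:390,::-1],(798,570),interpolation=cv2.INTER_CUBIC))
print(inP(status.observe()['position']))
plan([W(-46,21,195),W(-46,21,125)],1.299)
```

```text
[ 43.4 -29.  195.6]
now [ 496.  -128.7  195.6] rot [-3.046 -0.051  1.306] F [-1.4  0.6 -0.3]
[[0.0, 22.25, -39.11, 0.28, 0.01], [0.0, 21.98, -39.27, 0.28, -0.0], [0.0, 6.09, -10.88, 0.08, -0.0], [0.0, 0.0, 0.0, 45.0, -0.0], [0.0, 0.0, 0.0, 25.0, -0.0]] -> [423.3 -56.4 125. ] 1.299
```

View pics/t8.png

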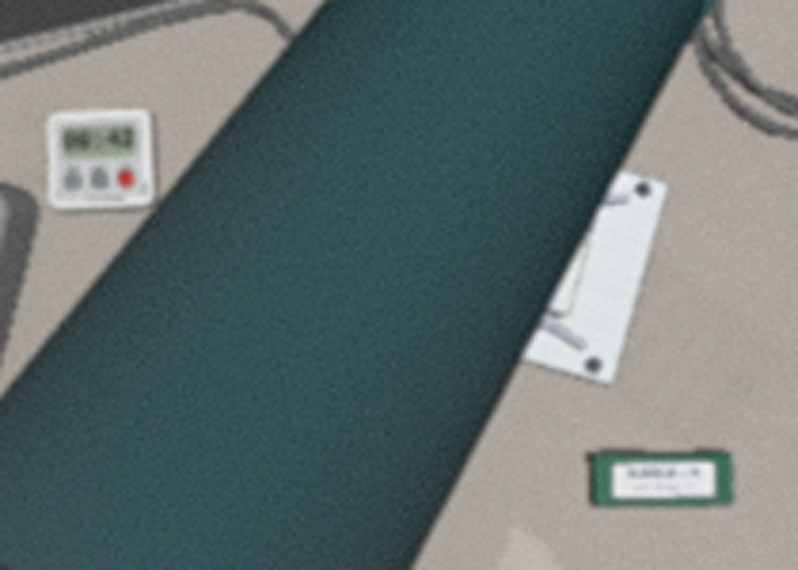

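Request:
arm_command(moves=[[0,22,-39,-5,0],[0,22,-39,-3,0],[0,6,-11,0,0],[0,0,0,0,0]])

```text
time: 14.3
position: [417.6, -57.1, 209.3]
ee_rot: [-3.035, -0.045, 1.304]
wrist_force: [-0.0, 0.3, 0.8]
width: 0.4
```

Run:
```python
from h import *
s=status.observe(); im=cams.camera('wrist'); cv2.imwrite('pics/w9.png',im[:,:,::-1])
np.save('w9.npy',[*s['position'],*s['ee_rot']])
print(inP(status.observe()['position']))
plan([W(-46,21,195),W(-46,21,125)],1.299)
```

```text
[-50.7  18.5 209.3]
now [418.1 -57.6 209.3] rot [-3.035 -0.044  1.303] F [-0.4  1.3  0.3]
[[0.0, 2.51, 4.71, 14.3, 0.0], [0.0, 0.0, 0.0, 45.0, -0.0], [0.0, 0.0, 0.0, 25.0, -0.0]] -> [423.3 -56.4 125. ] 1.299
```

View pics/w9.png

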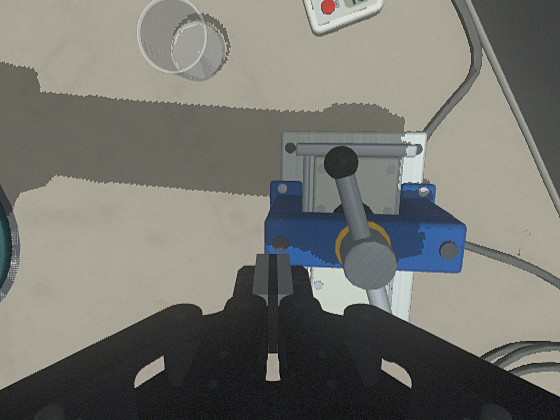

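Request:
arm_command(moves=[[0,0,6,40,0],[0,0,3,35,0],[0,0,0,8,0],[0,0,0,0,0]])

```text
time: 14.75
position: [422.3, -57.2, 122.8]
ee_rot: [-3.038, -0.042, 1.301]
wrist_force: [0.3, -0.1, 0.7]
width: -0.4
```

Run:
```python
from h import *
a=np.load('w9.npy'); s=dict(position=a[:3],ee_rot=a[3:])
p=inP(onz('wrist',(341,162),134,s)); print(p,np.arctan2(p[1]-C[1],p[0]-C[0])-np.pi)
circ(step=4);feel()
```

```text
[-19.7  58.7 134. ] -1.2623920025106246
t 14.75 P [-46.8  20.  122.8] rho 50.0 ang 2.730 rot [-3.038 -0.042  1.301] Fp [0.3 0. ] Fz 0.7 resist Nm -0.007
[[0, -0.0, 10.0, 0.4, 0], [0, 3.4, 2.1, 0.4, 0], [0, 3.2, 2.4, 0.4, 0], [0, 2.9, 2.7, 0.4, 0], [0, 2.6, 3.0, 0.4, 0]]
tcp -0.007 corner-- -0.004 corner-+ -0.010 ++ -0.010 +- -0.003
```

Request:
arm_command(moves=[[0,2,5,0,0],[0,2,5,0,0],[0,1,2.5,0,0]])

```text
time: 15.05
position: [438.7, -57.1, 123.9]
ee_rot: [-3.042, -0.042, 1.299]
wrist_force: [-0.6, -0.4, 0.4]
width: -0.2
```

Run:
```python
from h import *
circ(step=4);feel()
```

```text
t 15.05 P [-31.   24.5 123.9] rho 38.7 ang 2.457 rot [-3.042 -0.042  1.299] Fp [-0.5 -0.5] Fz 0.4 resist Nm 0.028
[[0, 4.4, 0.9, 0.6, 0], [0, 2.7, 3.0, 0.6, 0], [0, 2.4, 3.2, 0.6, 0], [0, 2.1, 3.4, 0.6, 0], [0, 1.7, 3.6, 0.6, 0]]
tcp 0.028 corner-- 0.026 corner-+ 0.037 ++ 0.029 +- 0.019
```

Request:
arm_command(moves=[[0,1,2,0,0],[0,1,2,0,0]])

```text
time: 15.25
position: [439.5, -56.9, 123.7]
ee_rot: [-3.034, -0.041, 1.299]
wrist_force: [-8.0, -2.8, 2.6]
width: -0.1
```

Run:
```python
from h import *
circ(step=4);feel()
```

```text
t 15.25 P [-30.3  25.  123.7] rho 38.5 ang 2.435 rot [-3.034 -0.041  1.299] Fp [-6.9 -4.8] Fz 2.6 resist Nm 0.314
[[0, 4.5, 0.9, 0.5, 0], [0, 2.6, 3.0, 0.5, 0], [0, 2.3, 3.3, 0.5, 0], [0, 2.0, 3.5, 0.5, 0], [0, 1.6, 3.6, 0.5, 0]]
tcp 0.314 corner-- 0.272 corner-+ 0.424 ++ 0.357 +- 0.204
```

Request:
arm_command(moves=[[0,1,2.6,0,0]])

```text
time: 15.35
position: [439.6, -56.9, 123.6]
ee_rot: [-3.028, -0.04, 1.299]
wrist_force: [-8.4, -2.1, 6.2]
width: 0.3
```

Run:
```python
from h import *
circ(step=4);feel()
```

```text
t 15.35 P [-30.2  24.9 123.6] rho 38.4 ang 2.436 rot [-3.028 -0.04   1.299] Fp [-7.5 -4.3] Fz 6.2 resist Nm 0.312
[[0, 4.6, 0.7, 0.5, 0], [0, 2.6, 3.0, 0.5, 0], [0, 2.3, 3.3, 0.5, 0], [0, 2.0, 3.5, 0.5, 0], [0, 1.7, 3.6, 0.5, 0]]
tcp 0.312 corner-- 0.259 corner-+ 0.425 ++ 0.365 +- 0.199
```

Request:
arm_command(moves=[[0,1.2,3,0,0]])

```text
time: 15.45
position: [439.6, -56.9, 123.5]
ee_rot: [-3.021, -0.04, 1.299]
wrist_force: [-11.1, -2.0, 9.2]
width: -0.4
```

Run:
```python
from h import *
circ(step=4);feel()
```

```text
t 15.45 P [-30.2  24.9 123.5] rho 38.4 ang 2.436 rot [-3.021 -0.04   1.299] Fp [-10.2  -5. ] Fz 9.2 resist Nm 0.398
[[0, 4.6, 0.7, 0.5, 0], [0, 2.6, 3.0, 0.5, 0], [0, 2.3, 3.3, 0.5, 0], [0, 2.0, 3.5, 0.5, 0], [0, 1.7, 3.6, 0.5, 0]]
tcp 0.398 corner-- 0.321 corner-+ 0.545 ++ 0.475 +- 0.252
```

Request:
arm_command(moves=[[0,-2,-6,0,0],[0,-3,-9,0,0],[0,0,0,-40,0],[0,0,0,-40,0],[0,0,0,-30,0]])

```text
time: 15.95
position: [431.7, -65.4, 235.8]
ee_rot: [-3.016, -0.038, 1.298]
wrist_force: [0.4, -0.1, 0.1]
width: -0.0
```

Request:
arm_command(moves=[[0,30,-25,-20,0],[0,40,-10,0,0],[0,40,0,0,0],[0,40,0,0,0],[0,0,0,0,0]])

```text
time: 16.45
position: [444.4, 91.0, 275.5]
ee_rot: [-3.033, -0.053, 1.294]
wrist_force: [-0.2, -0.4, -0.8]
width: -0.3
```

Run:
```python
from h import *
s=status.observe();print(s['time'],s['position'],s['joints'].round(2),s['wrist_force'])
im=cams.camera('top'); cv2.imwrite('pics/t10.png',cv2.resize(im[130:280,180:390,::-1],(798,570),interpolation=cv2.INTER_CUBIC))
im=cams.camera('side'); cv2.imwrite('pics/s10.png',im[:,:,::-1])
im=cv2.imread('pics/s10.png')[170:270,190:370]; cv2.imwrite('pics/s10z.png',cv2.resize(im,(720,400),interpolation=cv2.INTER_CUBIC))
```

```text
16.45 [444.44549845  91.01722811 275.45391294] [-0.78  0.12  0.63  2.   -0.18  1.13 -0.34] [-0.17908868 -0.41307669 -0.77020704]
```

View pics/t10.png

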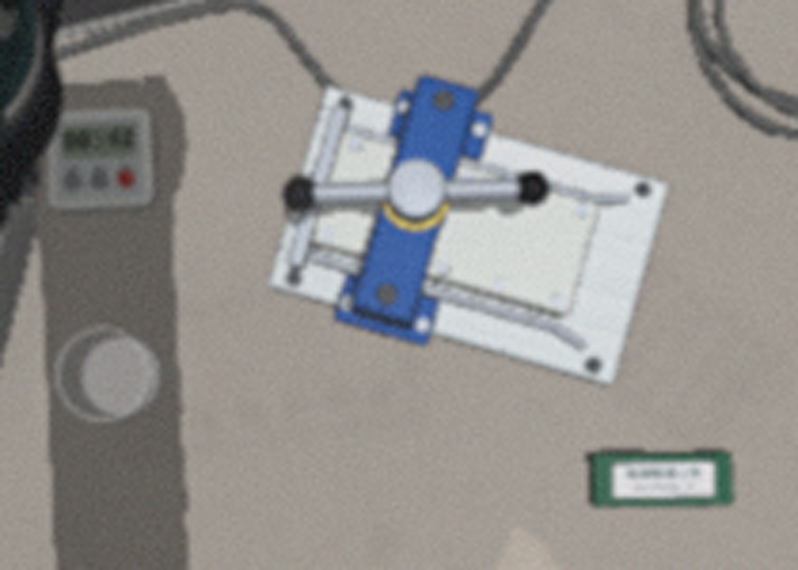

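View pics/s10z.png

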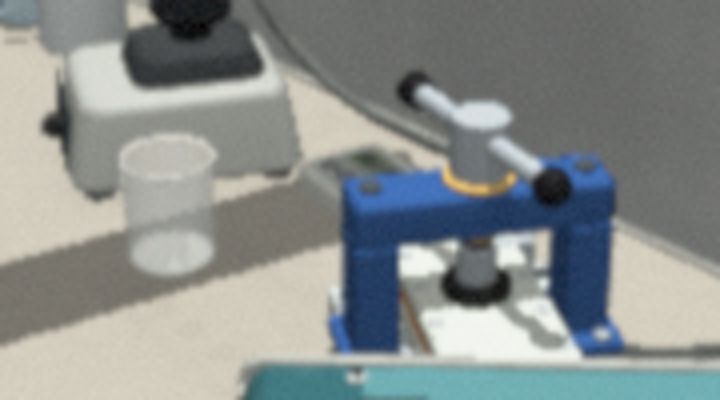

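Run:
```python
from h import *
zz=lambda u,v:(180+(u+.5)/3.8-.5,130+(v+.5)/3.8-.5)
a=inP(onz('top',zz(533,188),134));b=inP(onz('top',zz(298,194),134)); d=a-b; be=np.arctan2(d[1],d[0]); print('beta',be,'tbar',np.pi-be)
for uv in [(597,212),(570,316)]: print(inP(onz('top',zz(*uv),44)))
A=cv2.imread('pics/topz.png').astype(int);B=cv2.imread('pics/t10.png').astype(int)
print(np.abs(A-B)[430:520,570:750].mean(),np.abs(A-B)[430:520,300:450].mean())
from rig import manip
print(manip.sign_off())
```

```text
beta -1.2563192834575019 tbar 4.397911937047295
[  30.1 -105.    44. ]
[ -33.7 -106.9   44. ]
19.43767489711934 20.098
the job is handed in; nothing more can be done
None
```

I pushed the cassette home, clamped it, and handed the job in at about 16.5 s with the robot clear and reading no contact force. No verdict was reported.

- **Cassette:** I pushed it until it stopped moving at about 12 N. Its outer end face measured -104 to -107 mm in the pictures (home is -105). The wrist picture showed its inner end against the stop.
- **Clamp:** I turned the T-handle clockwise to about 4.4 rad.
  - Resistance averaged about 0.22 N m while turning freely. It began to rise at about 3.5 to 3.6 rad and ended at about 0.43 to 0.47 N m, so I put the clamp force at roughly 65 to 80 N.
  - As a second check I pressed on the opposite half of the bar, and it held at about 0.40 to 0.47 N m.
  - The handle did not spring back when released.
- **Other items:** the timer, slide box and beaker look unmoved in the before and after pictures.

**Checks that disagreed:**
- The torque readings are scattered by about ±0.05 N m.
- They stayed flat near 0.34 N m between about 3.8 and 4.1 rad, so the point where the foot met the cassette is uncertain by a few tenths of a rad.
- The side view was too coarse to show exactly when the foot met the cassette.
- The tool tilted by up to about 0.12 rad while pushing the bar, but I saw no harm from it.

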